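# Load the arbor with spacers, thickest first

### The job

Thread the three aluminium spacer rings onto the upright spindle of the arbor stand, one at a time: the thickest first, then the middle one, the thinnest on top. Press each fully home before fetching the next, the first one pushing the stiff sleeve down to its stop, so that they end stacked tight. Feel for the spindle gently, never force a ring, and leave the tape roll, the pipe elbow and the tape measure where they are.

Things in the scene. Friction and masses are not known exactly. Their poses are not given: they have to be found in the camera images.
- stand: Arbor stand, fixed to the surface: round grey plate of 92 mm diameter, 11 mm thick; upright on it, on a clamped eccentric foot, a steel spindle of 18 mm diameter with a sleeve round its foot. Origin at the centre of the plate's underside, on the work surface, z up. More than 60 N between a ring and the stand is forcing it.
- nominal_tip (a point): Point on the plate's axis, 91 mm above its origin, level with the spindle's flat top (edge chamfered 1.5 mm). The spindle itself is not measured: its eccentric foot is clamped firmly at any angle, so its axis stands 6 to 8 mm off this point in an unknown direction, and must be felt or seen.
- nominal_seat (a point): Point on the plate's axis, 26 mm up: height of the sleeve's top when it is down on its stop. The dark sleeve (33 mm wide, 8 mm high) slides stiffly on the spindle: about 8 N moves it, it stays where left, a ring's weight does not sink it. It starts 6 to 16 mm above its stop. Undersides of the rings stacked home: 0, 24 and 43 mm above this point.
- spacer_thick: The thickest and widest of three plain aluminium spacer rings lying flat: outer diameter 60 mm, bore 20.4 mm right through, 24 mm thick. Origin at the centre of its underside, z along its bore (up at the start).
- spacer_mid: The middle of three plain aluminium spacer rings lying flat: outer diameter 50 mm, bore 20.4 mm right through, 19 mm thick. Origin at the centre of its underside, z along its bore (up at the start).
- spacer_thin: The thinnest and narrowest of three plain aluminium spacer rings lying flat: outer diameter 40 mm, bore 20.4 mm right through, 14 mm thick. Origin at the centre of its underside, z along its bore (up at the start).
- tape_black: Bystander: roll of black tape lying flat, about 62 mm across, 19 mm high; not a spacer. Origin at its underside.
- fitting_elbow: Bystander: brass pipe elbow, 44 x 44 x 27 mm. Origin at its underside.
- tape_measure: Bystander: tape measure standing on its base, 40 x 81 x 67 mm. Origin at its underside.
Not all that is in view belongs to the job. Leave any blue or orange look-alike of the spacer_thin alone.

How it is judged (in metres and radians):
On the way, in this order (a step that is already met when the one before it is completed fails the run):
1. the thickest spacer is on the spindle and pressed home (z of spacer_thick in the frame of stand between 0.0235 and 0.0285 m and horizontal distance between spacer_thick and stand below 0.0105 m and angle between spacer_thick's own z axis and vertical below 0.1 rad), for 0.2 s.
2. the middle spacer is on the spindle and pressed home (z of spacer_mid in the frame of stand between 0.0475 and 0.0525 m and horizontal distance between spacer_mid and stand below 0.0105 m and angle between spacer_mid's own z axis and vertical below 0.1 rad), for 0.2 s.
3. the thinnest spacer is on the spindle and pressed home (z of spacer_thin in the frame of stand between 0.0665 and 0.0715 m and horizontal distance between spacer_thin and stand below 0.0105 m and angle between spacer_thin's own z axis and vertical below 0.1 rad), for 0.2 s.
At the end, for the whole second after the job is handed in: All three spacers are threaded on the spindle, thickest at the bottom and thinnest on top, at rest and stacked tight on the sleeve at its stop: undersides 26, 50 and 69 mm above the stand's origin, each within 2.5 mm, centres within 10.5 mm of the stand's axis, tilt under 0.1 rad (all of step 1 and all of step 2 and all of step 3 and linear speed of each of spacer_thick, spacer_mid, spacer_thin below 0.02 m/s); the robot touches nothing.
It fails at once if a spacer is forced: more than 60 N between it and the stand (contact force between any of spacer_thick, spacer_mid, spacer_thin and stand above 60 N).
It fails at once if a bystander (tape roll, elbow, tape measure) is moved more than 30 mm (distance of any of tape_black, fitting_elbow, tape_measure from where it was at the start of the episode above 0.03 m).
It also fails if it takes over 72 s, if anything falls off the work surface, if the arm or the gripper's body presses on something with over 40 N, if the wrist force passes 120 N, or if a joint passes its speed limit or range.

### The arm

A 6-joint arm with a two-finger parallel gripper is mounted at the origin on a cart in front of the work surface, level with it; the furniture and walls round the work are solid. World frame = base frame: x ahead of the robot, y to its left, z up, the work surface at z = 0. Lengths are in mm, angles in rad, forces in N, time in s.
With the tool pointing down it reaches from about 375 to 925 mm from the base axis. Payload 5.7 kg.
Tool frame: the origin (TCP) lies at the very end of the fingers, on their centre line; the grasp point (between the pads) lies 19 mm behind it; z points along the fingers, y is the line along which they close (so a half turn about z gives the same grasp; the last joint's range is limited). The gripper opens to 85 mm and grips with 20 to 120 N. Pads are 22 mm wide; open, the fingers measure 114 mm over their backs; the gripper's body (76 mm by 85 mm) begins 54 mm behind the grasp point. The pads swing forward as they close: fully open they stand 13 mm farther back than shut.
Start: joints at [-1.219, 0.359, 1.51, -0, 1.272, -0.115], TCP at [269.999, -535.783, 231.267] pointing down, gripper open.
Joint ranges: [-2.97, 2.97], [-1.01, 2.36], [0.21, 2.38], [-0.96, 4.11], [0.2, 2.71], [-2.98, 2.98]. Speed limits (rad/s): [2.39, 2.39, 3.14, 3.14, 3.14, 3.14].

### API

Orientations are given as a unit quaternion [x, y, z, w].
In Python, from rig import * gives the robot as it stands.
- The arm moves only by the shell command python3 -m creep 'ROWS' [FORCE]. ROWS is JSON, a list of rows, each a list of 3 entries, a list of its own where there are three numbers: the turn, a rotation vector about the tool's x, y, z in units of 6 degrees (1.0 is 6 degrees), then the shift along the tool's x, y, z in mm, then the opening, from -1 (shut) to 1 (fully open). A call has 1 to 20 rows; each row shifts and turns the commanded pose from where the row before left it, along the tool's axes as they then stand; what a row does not reach is not made up. A row lasts 1/8 s, in which the tool goes at most 62.5 mm and 10.7 degrees, less where a joint would pass 70% of its speed; a pose out of reach is approached as far as the arm can. A call is refused whole if a number of a shift passes 62.5 or a number of a turn 1, either way. A call with a gripper value outside its range is refused whole. The fingers move at their own pace and stop on an object; FORCE is the grip in N (left out, the last holds). Time passes only in rows, so rows that do not move let the fingers close. It gives the time, the measured TCP pose, the force, the opening and the grip force at its end, in the units of the state.
- read_state(): the state, without advancing time (a new reading comes with each control period).
- capture(name): name is "scene" or "top"; returns a dict with "image" (384x512x3 uint8, red, green, blue), "depth" (384x512 float32, mm along the optical axis (not along the pixel's ray), 0 where there is no reading), "fx", "fy", "cx", "cy" (pixels), "R" (3x3) and "t" (3): a world point X has camera coordinates R X + t. Camera axes: x right, y down, z forward; pixel columns grow to the right and rows downward; lengths in mm; the calibration is good to about 2 mm. A picture is of the moment at which its call begins.
- close_job(): hands the job in; it is judged then, once.
The state is a dict: "clock": time; "joint_positions": joint angles; "qd": joint speeds; "joint_torque": joint torques, N m; "tool_pos": TCP position; "eef_rot": TCP orientation; "wrist_force": force on the tool from outside, world axes, zero at the start; "ft_torque": the same for the moment, N m; "finger_gap": opening from 0.0 (shut) to 1.0 (fully open); "finger_force": force on a finger pad.
Only numpy, scipy, OpenCV 4.12 (cv2) and the standard library are available. Lean on these libraries where they do the work, as an engineer would, in place of code of your own. Each camera call takes 0.05 s, during which the arm holds its last target. There are 200 camera calls.

## Working session

There is one attempt and no reset: what is moved stays moved. The work goes in short steps, Python scripts to look and compute and a shell command to move; the robot and the scene stay as the last step left them, time stands still between calls to the robot, and variables do not carry over. Pictures are saved under pics/ and viewed, at most 10 in all, crops included, and the job is handed in when it is done.

```bash
mkdir -p pics; cat > look.py <<'E'
from rig import *
import cv2, numpy as np, pickle
def snap(n,tag):
    c=capture(n); pickle.dump(c,open(f'pics/{tag}.pkl','wb'))
    cv2.imwrite(f'pics/{tag}.png',cv2.cvtColor(c['image'],cv2.COLOR_RGB2BGR)); return c
def ray(c,u,v,z):
    R=np.array(c['R']);t=np.array(c['t']);o=-R.T@t
    d=R.T@np.array([(u-c['cx'])/c['fx'],(v-c['cy'])/c['fy'],1.]); return o+d*(z-o[2])/d[2]
def cloud(c):
    R=np.array(c['R']);t=np.array(c['t']);v,u=np.mgrid[:384,:512];d=c['depth']
    p=np.stack([(u-c['cx'])/c['fx']*d,(v-c['cy'])/c['fy']*d,d],-1)-t
    return p@R
E
python3 - <<'E'
from look import *
import cv2
a=snap('scene','s0');b=snap('top','t0')
im=np.vstack([a['image'],b['image']])
for c in(a,b): print(c['fx'],c['cx'],c['cy'],-np.array(c['R']).T@c['t'],np.array(c['R'])[2])
print(read_state())
E
```

```text
422.44338548762875 253.58393332614455 179.82929551972757 [-339.3851751  -422.44803564  686.33641012] [ 0.73807754  0.41552783 -0.53158083]
396.2737437979154 256.1147723081149 190.85617102724035 [ 397.31285255   34.6024108  1015.46624367] [ 0.13184429 -0.00918161 -0.99122792]
{'clock': 0.1, 'joint_positions': array([-1.21912226e+00,  3.59464727e-01,  1.51130529e+00, -8.27355890e-06,
        1.27254488e+00, -1.15098384e-01]), 'qd': array([-0.00054481, -0.00284269, -0.0022495 , -0.00023153, -0.00142182,
       -0.0006742 ]), 'joint_torque': array([ 6.55666845e-04, -5.28647554e+01, -2.79348511e+01, -6.85465807e-05,
        4.97893256e-03,  4.39763426e-05]), 'tool_pos': array([ 269.78100805, -535.23587036,  230.52595946]), 'eef_rot': array([ 9.72888188e-01,  2.31274364e-01, -1.05548464e-04, -8.54638911e-04]), 'wrist_force': array([-0.68779656, -0.49511117,  0.35826038]), 'ft_torque': array([-0.08144567, -0.01831027,  0.04107368]), 'finger_force': 0.0, 'finger_gap': 0.997114655659102}
```

View pics/s0.png

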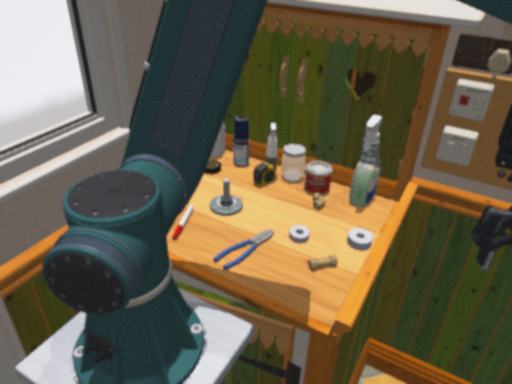

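View pics/t0.png

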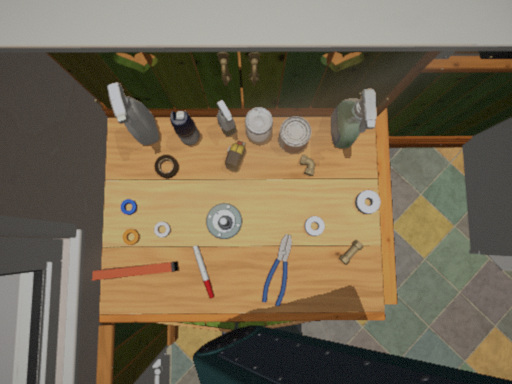

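The top view shows the stand at (224,221), candidate rings at (368,202), (315,226) and (162,229), plus blue (129,207) and orange (131,237) look-alikes. The grey rings fit thick, mid and thin by size. I'll measure them and confirm in an enlarged crop.

```bash
cat > m.py <<'E'
from look import *
c=pickle.load(open('pics/t0.pkl','rb'));P=cloud(c);hsv=cv2.cvtColor(c['image'],cv2.COLOR_RGB2HSV)
for n,(u,v),h,D in(('thick',(368,202),24,60),('mid',(315,226),19,50),('thin',(162,229),14,40)):
    w=18; H=hsv[v-w:v+w+1,u-w:u+w+1]; m=((H[...,1]<60)&(H[...,2]>120)).astype(np.uint8)
    cs,_=cv2.findContours(m,cv2.RETR_EXTERNAL,cv2.CHAIN_APPROX_NONE); k=max(cs,key=cv2.contourArea)
    (x,y),r=cv2.minEnclosingCircle(k); e=cv2.fitEllipse(k)
    # bore: hole inside
    fill=cv2.drawContours(np.zeros_like(m),[k],-1,1,-1); hole=(fill==1)&(m==0); yy,xx=np.nonzero(hole)
    mu=np.array([xx.mean(),yy.mean()])+[u-w,v-w] if len(xx) else None
    p=ray(c,e[0][0]+u-w,e[0][1]+v-w,h)
    sc=(c['t']+np.array(c['R'])@p)[2]/c['fx']
    Q=P[v-w:v+w+1,u-w:u+w+1][m>0]
    print(n,p.round(1),'hole',None if mu is None else ray(c,*mu,h).round(1),'D',np.array(e[1])*sc,D,'depth z',np.percentile(Q[:,2],[10,50,90]).round(1))
z=P[...,2]; s=P[195:245,195:255].reshape(-1,3)
pl=s[(s[:,2]>7)&(s[:,2]<15)];print('plate',pl.mean(0),(pl.min(0)+pl.max(0))/2,np.ptp(pl,axis=0))
for a,b in((25,60),(60,85),(85,97)):
    q=s[(s[:,2]>a)&(s[:,2]<b)]; print(a,b,len(q),q.mean(0) if len(q) else '',np.median(q,0) if len(q) else '')
# things higher than 5mm on table
for n,uv in(('blue',(129,207)),('orange',(131,237)),('tapeblk',(167,167)),('elbow',(308,165)),('measure',(235,156)),('sprayR',(366,105)),('bolt',(350,252)),('edgeR',(388,202)),('pen',(175,266))):
    print(n,P[uv[1],uv[0]].round(0))
g=cv2.cvtColor(c['image'],cv2.COLOR_RGB2BGR)
A=lambda u,v:cv2.resize(g[v-25:v+25,u-25:u+25],None,fx=8,fy=8,interpolation=cv2.INTER_CUBIC)[:300,:400]
B=lambda u,v:cv2.resize(g[v-20:v+20,u-20:u+20],(300,300),interpolation=cv2.INTER_CUBIC)
cv2.imwrite('pics/crop0.png',np.vstack([np.hstack([B(368,202),B(315,226)]),np.hstack([B(162,229),B(224,221)])]))
E
python3 m.py
```

```text
thick [ 500.7 -256.9   24. ] hole [ 500.8 -256.8   24. ] D [57.05539339 59.14647867] 60 depth z [20.7 23.9 26.1]
mid [ 440.9 -120.2   19. ] hole [ 441.2 -119.9   19. ] D [48.33658773 49.11032826] 50 depth z [15.5 18.5 21.1]
thin [435.2 263.9  14. ] hole [435.4 263.7  14. ] D [37.98508153 39.34928892] 40 depth z [ 2.9 14.  16.1]
plate [456.72135191 107.34500633  11.66258958] [456.15368348 108.50337114  10.99650731] [88.85496892 88.92360992  7.98372943]
25 60 84 [449.42714703 100.70493423  33.79884238] [447.99504084  98.05045235  33.09424085]
60 85 6 [448.17692149  96.73308475  72.25497392] [447.49669843  95.92519883  72.9104392 ]
85 97 48 [451.3017507  103.07633663  90.95319251] [452.08621683 103.50958671  90.89349712]
blue [493. 351.   1.]
orange [416. 343.   1.]
tapeblk [597. 257.  -1.]
elbow [ 595. -108.   22.]
measure [610.  77.  66.]
sprayR [ 670. -193.  257.]
bolt [ 375. -207.   20.]
edgeR [ 501. -314.    3.]
pen [345. 223.  39.]
```

View pics/crop0.png

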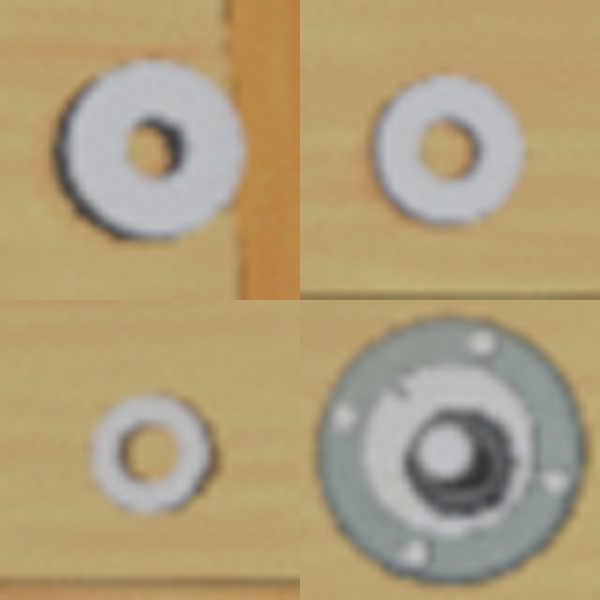

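Crop 0 confirms it. The grey rings at (368,202), (315,226) and (162,229) measure about 58, 49 and 39 mm, with tops near 24, 18.5 and 14 mm, so they are thick, mid and thin. The blue and orange rings are the look-alikes. The spindle tip at (223,221) is near (452,103), and the plate centre is near (456,108.5), an offset of about 6.6 mm, which fits the 6–8 mm given. Next I move over the thick ring with the fingers along world x.

```bash
python3 -m creep '[[[0,0,-1],[0,0,0],1],[[0,0,-1],[0,0,0],1],[[0,0,-1],[0,0,0],1],[[0,0,-1],[0,0,0],1],[[0,0,-1],[0,0,0],1],[[0,0,-1],[0,0,0],1],[[0,0,-1],[0,0,0],1],[[0,0,-1],[0,0,0],1],[[0,0,-1],[0,0,0],1],[[0,0,-1],[0,0,0],1],[[0,0,-0.54],[0,0,0],1],[[0,0,0],[35,29,5],1],[[0,0,0],[35,29,5],1],[[0,0,0],[35,29,10],1],[[0,0,0],[35,29,10],1],[[0,0,0],[35,29,15],1],[[0,0,0],[35,29,15],1],[[0,0,0],[35,29,20],1],[[0,0,0],[34,28,20],1],[[0,0,0],[0,0,20],1]]' 60; cat > spin.py <<'E'
from look import *
c=pickle.load(open('pics/t0.pkl','rb'));g=cv2.cvtColor(c['image'],cv2.COLOR_RGB2GRAY)
w=c['image'][212:230,215:232]; 
m=(cv2.cvtColor(cv2.resize(w,None,fx=8,fy=8,interpolation=cv2.INTER_CUBIC),cv2.COLOR_RGB2GRAY)>130).astype(np.uint8)
n,l,st,ce=cv2.connectedComponentsWithStats(m)
for i in range(1,n):
    if st[i,4]>300:
        u,v=215+(ce[i][0]+.5)/8-.5,212+(ce[i][1]+.5)/8-.5; print(st[i],u,v,ray(c,u,v,91).round(1))
# plate circle from saturation/greenness
s=pickle.load(open('pics/s0.pkl','rb'));R=np.array(s['R'])
for z in(91,):
    q=R@np.array([452,103.3,91])+s['t'];print('scene px of tip',s['fx']*q[0]/q[2]+s['cx'],s['fy']*q[1]/q[2]+s['cy'])
g=cv2.cvtColor(s['image'],cv2.COLOR_RGB2GRAY); print(g[178:190,216:238])
E
python3 spin.py
```

```text
clock: 2.6
tool_pos: [502.6, -254.2, 110.4]
eef_rot: [0.706, 0.708, 0.0, -0.0]
wrist_force: [-0.8, -0.2, 0.9]
finger_gap: 0.999
finger_force: 0.0
[    0     0   136   144 11738] 220.9777006304311 218.5664721417618 [455.6 108.4  91. ]
[102 116  34  28 428] 229.9964953271028 228.46758177570092 [432.5  87.3  91. ]
scene px of tip 227.2022109912552 179.34969888875688
[[192 190 184 186 185 185 183 188 193 195 197 195 188 180 174 177 179 179
  177 179 178 178]
 [198 196 194 194 189 187 188 188 198 203 205 198 192 181 178 179 178 178
  177 176 177 176]
 [202 202 198 198 196 189 186 182 185 195 197 187 176 171 176 182 181 180
  179 177 176 177]
 [204 204 203 202 197 198 184 163 157 165 167 159 148 151 172 182 185 183
  182 184 180 180]
 [205 208 206 205 205 201 184 149 126 127 129 122 122 136 164 181 183 182
  184 180 181 182]
 [204 204 206 206 207 204 186 146 108  99  95  95 106 134 168 183 182 178
  181 180 180 181]
 [199 203 205 204 204 203 189 143 102  90  89  86  96 141 178 188 187 185
  184 181 177 182]
 [199 200 202 203 203 202 187 146  99  89  85  86  97 141 184 197 199 196
  194 189 187 184]
 [194 197 197 200 200 201 185 143  98  87  83  86 100 144 186 200 203 203
  200 196 195 191]
 [195 193 196 197 196 198 186 143 102  88  83  85 102 144 187 203 205 204
  203 202 202 199]
 [196 195 195 194 196 196 181 139  99  85  85  88  98 143 187 200 202 204
  204 201 203 202]
 [194 196 197 195 194 193 180 138  96  89  86  86 100 142 186 200 204 204
  204 204 204 203]]
```

```bash
python3 -m creep '[[[0,0,0],[-2.8,-1.8,30],1],[[0,0,0],[0,0,30],1],[[0,0,0],[0,0,25],1],[[0,0,0],[0,0,15],1],[[0,0,0],[0,0,6],1],[[0,0,0],[0,0,0],0.2],[[0,0,0],[0,0,0],0],[[0,0,0],[0,0,0],-0.2],[[0,0,0],[0,0,0],-0.2],[[0,0,0],[0,0,0],-0.2]]' 60
```

```text
clock: 3.85
tool_pos: [500.0, -260.1, 6.7]
eef_rot: [0.707, 0.707, 0.0, 0.001]
wrist_force: [-0.8, 1.3, 6.8]
finger_gap: 0.666
finger_force: 64.6
```

```bash
python3 -m creep '[[[0,0,0],[0,0,-25],-0.2],[[0,0,0],[0,0,-40],-0.2],[[0,0,0],[0,0,-40],-0.2],[[0,0,0],[20,-5,-20],-0.2],[[0,0,0],[40,-5,0],-0.2],[[0,0,0],[40,-5,0],-0.2],[[0,0,0],[40,-5,0],-0.2],[[0,0,0],[40,-5,0],-0.2],[[0,0,0],[40,-5,0],-0.2],[[0,0,0],[40,-5,0],-0.2],[[0,0,0],[40,-5,0],-0.2],[[0,0,0],[40,-5,0],-0.2],[[0,0,0],[20,-3,0],-0.2],[[0,0,0],[0,0,0],-0.2],[[0,0,0],[0,0,0],-0.2]]'; python3 - <<'E'
from look import *
a=snap('scene','s1');b=snap('top','t1');s=read_state();print(s['tool_pos'],s['wrist_force'])
f=lambda c,u,v,w,h:cv2.resize(c['image'][v-h:v+h,u-w:u+w],(400,400),interpolation=cv2.INTER_CUBIC)
R=np.array(a['R']);q=R@s['tool_pos']+a['t'];u=int(a['fx']*q[0]/q[2]+a['cx']);v=int(a['fy']*q[1]/q[2]+a['cy']);print(u,v)
cv2.imwrite('pics/v1.png',cv2.cvtColor(np.hstack([f(a,u,v,40,40),f(b,224,215,40,40)]),cv2.COLOR_RGB2BGR))
E
```

```text
clock: 5.72
tool_pos: [451.5, 99.9, 130.6]
eef_rot: [0.707, 0.707, 0.0, 0.0]
wrist_force: [-0.4, 0.2, -1.7]
finger_gap: 0.661
finger_force: 64.7
[451.62737469  99.60148992 130.46793192] [ 0.15558199 -0.62442379 -2.11252199]
228 166
```

View pics/v1.png

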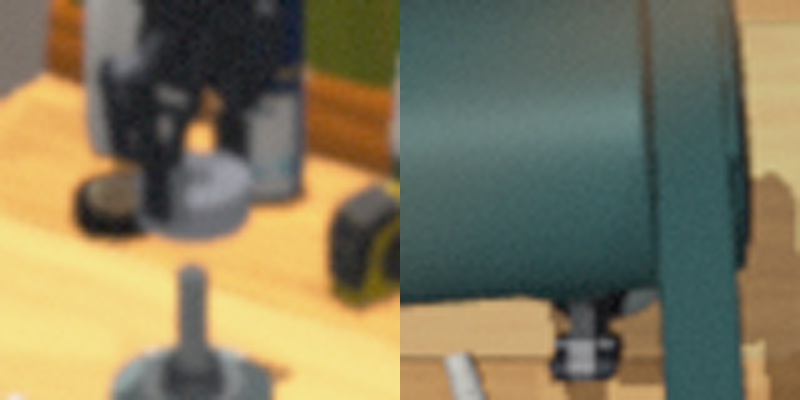

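The scene crop shows the ring centre at column 194 and the spindle at column 193, so they line up sideways. The top view is hidden by the arm. I'll go down gently.

```bash
python3 -m creep '[[[0,0,0],[0,0,12],-0.2],[[0,0,0],[0,0,10],-0.2],[[0,0,0],[0,0,6],-0.2],[[0,0,0],[0,0,2],-0.2],[[0,0,0],[0,0,2],-0.2],[[0,0,0],[0,0,1],-0.2],[[0,0,0],[0,0,1],-0.2],[[0,0,0],[0,0,0],-0.2]]'
```

```text
clock: 6.82
tool_pos: [451.4, 100.4, 96.4]
eef_rot: [0.707, 0.707, 0.0, 0.0]
wrist_force: [-0.3, 0.5, -2.4]
finger_gap: 0.666
finger_force: 64.8
```

```bash
python3 -m creep '[[[0,0,0],[0,0,1],-0.2],[[0,0,0],[0,0,1],-0.2],[[0,0,0],[0,0,0],-0.2]]';python3 -m creep '[[[0,0,0],[0,0,1],-0.2],[[0,0,0],[0,0,1],-0.2],[[0,0,0],[0,0,0],-0.2]]'
```

```text
clock: 7.2
tool_pos: [451.3, 100.5, 94.3]
eef_rot: [0.707, 0.707, 0.0, -0.0]
wrist_force: [0.3, 0.7, -2.9]
finger_gap: 0.67
finger_force: 64.8
clock: 7.58
tool_pos: [451.3, 100.4, 92.2]
eef_rot: [0.707, 0.707, 0.0, -0.0]
wrist_force: [-0.1, 0.8, -1.3]
finger_gap: 0.662
finger_force: 64.8
```

```bash
python3 -m creep '[[[0,0,0],[0,0,3],-0.2],[[0,0,0],[0,0,4],-0.2],[[0,0,0],[0,0,4],-0.2],[[0,0,0],[0,0,4],-0.2],[[0,0,0],[0,0,0],-0.2]]'; python3 -m creep '[[[0,0,0],[0,0,4],-0.2],[[0,0,0],[0,0,4],-0.2],[[0,0,0],[0,0,4],-0.2],[[0,0,0],[0,0,4],-0.2],[[0,0,0],[0,0,0],-0.2]]'
```

```text
clock: 8.2
tool_pos: [451.1, 100.5, 76.8]
eef_rot: [0.707, 0.707, -0.0, -0.0]
wrist_force: [-0.6, 3.0, -4.3]
finger_gap: 0.665
finger_force: 64.5
clock: 8.82
tool_pos: [451.2, 100.5, 60.9]
eef_rot: [0.707, 0.707, -0.0, -0.0]
wrist_force: [-1.3, 4.3, -4.3]
finger_gap: 0.662
finger_force: 64.4
```

```bash
python3 -m creep '[[[0,0,0],[0.6,0,2],-0.2],[[0,0,0],[0,0,3],-0.2],[[0,0,0],[0,0,3],-0.2],[[0,0,0],[0,0,3],-0.2],[[0,0,0],[0,0,0],-0.2]]'; python3 -m creep '[[[0,0,0],[0,0,2],-0.2],[[0,0,0],[0,0,2],-0.2],[[0,0,0],[0,0,2],-0.2],[[0,0,0],[0,0,0],-0.2]]'
```

```text
clock: 9.45
tool_pos: [451.2, 100.8, 50.0]
eef_rot: [0.707, 0.707, -0.0, -0.0]
wrist_force: [0.3, 0.6, -1.1]
finger_gap: 0.668
finger_force: 64.7
clock: 9.95
tool_pos: [451.2, 101.0, 44.1]
eef_rot: [0.707, 0.707, -0.0, -0.0]
wrist_force: [0.8, 0.4, -1.9]
finger_gap: 0.661
finger_force: 64.7
```

```bash
python3 -m creep '[[[0,0,0],[0,0,2],-0.2],[[0,0,0],[0,0,2],-0.2],[[0,0,0],[0,0,0],-0.2]]'
```

```text
clock: 10.32
tool_pos: [451.2, 101.0, 40.1]
eef_rot: [0.707, 0.707, -0.0, -0.0]
wrist_force: [-0.3, -0.2, -1.4]
finger_gap: 0.665
finger_force: 64.7
```

```bash
python3 -m creep '[[[0,0,0],[0,0,1.5],-0.2],[[0,0,0],[0,0,1.5],-0.2],[[0,0,0],[0,0,0],-0.2]]';python3 -m creep '[[[0,0,0],[0,0,1],-0.2],[[0,0,0],[0,0,1],-0.2],[[0,0,0],[0,0,0],-0.2]]'
```

```text
clock: 10.7
tool_pos: [451.3, 101.0, 37.6]
eef_rot: [0.707, 0.707, 0.0, 0.0]
wrist_force: [-0.9, -0.4, 4.0]
finger_gap: 0.668
finger_force: 65.4
clock: 11.08
tool_pos: [451.4, 101.0, 35.5]
eef_rot: [0.707, 0.707, 0.0, 0.0]
wrist_force: [-1.7, -0.1, 4.2]
finger_gap: 0.667
finger_force: 65.5
```

```bash
python3 -m creep '[[[0,0,0],[0,0,1],-0.2],[[0,0,0],[0,0,1],-0.2],[[0,0,0],[0,0,0],-0.2]]';python3 -m creep '[[[0,0,0],[0,0,1],-0.2],[[0,0,0],[0,0,0],-0.2]]';python3 -m creep '[[[0,0,0],[0,0,1],-0.2],[[0,0,0],[0,0,0],-0.2]]'
```

```text
clock: 11.45
tool_pos: [451.4, 101.0, 33.5]
eef_rot: [0.707, 0.707, 0.0, -0.0]
wrist_force: [-1.1, -0.4, 4.9]
finger_gap: 0.664
finger_force: 65.5
clock: 11.7
tool_pos: [451.4, 101.0, 32.5]
eef_rot: [0.707, 0.707, 0.0, -0.0]
wrist_force: [-1.5, -0.7, 6.2]
finger_gap: 0.663
finger_force: 65.7
clock: 11.95
tool_pos: [451.4, 101.0, 32.4]
eef_rot: [0.707, 0.707, 0.0, 0.0]
wrist_force: [-3.8, -0.3, 17.3]
finger_gap: 0.664
finger_force: 67.1
```

```bash
python3 -m creep '[[[0,0,0],[0,0,0],1],[[0,0,0],[0,0,0],1],[[0,0,0],[0,0,0],1],[[0,0,0],[0,0,0],1],[[0,0,0],[0,0,-10],1],[[0,0,0],[0,0,-30],1],[[0,0,0],[0,0,-40],1],[[0,0,0],[0,0,-20],1],[[0,0,0],[-30,-1,0],1],[[0,0,0],[-40,-2,0],1],[[0,0,0],[-40,-2,0],1],[[0,0,0],[-40,-2,0],1],[[0,0,0],[-40,-2,0],1],[[0,0,0],[-31,-2,0],1],[[0,0,0],[0,0,20],1],[[0,0,0],[0,0,0],1]]'; python3 - <<'E'
from look import *
b=snap('top','t2');a=snap('scene','s2');P=cloud(b)
s=P[185:250,185:265].reshape(-1,3);s=s[(abs(s[:,0]-452)<40)&(abs(s[:,1]-103)<40)]
for lo,hi in((44,56),(85,96)):
    q=s[(s[:,2]>lo)&(s[:,2]<hi)];print(lo,len(q),q.mean(0),np.median(q,0))
P=cloud(a);s=P.reshape(-1,3);s=s[(abs(s[:,0]-452)<40)&(abs(s[:,1]-103)<40)]
for lo,hi in((44,56),(85,96)):
    q=s[(s[:,2]>lo)&(s[:,2]<hi)];print('scene',lo,len(q),q.mean(0) if len(q) else '',np.median(q,0) if len(q) else '')
f=lambda c,u,v,w,h:cv2.resize(c['image'][v-h:v+h,u-w:u+w],(400,400),interpolation=cv2.INTER_CUBIC)
cv2.imwrite('pics/v2.png',cv2.cvtColor(np.hstack([f(a,228,190,40,40),f(b,224,215,40,40)]),cv2.COLOR_RGB2BGR))
E
```

```text
clock: 13.95
tool_pos: [439.2, -119.9, 110.9]
eef_rot: [0.708, 0.707, -0.0, -0.001]
wrist_force: [-0.4, -0.8, -0.2]
finger_gap: 0.997
finger_force: 0.0
44 406 [451.33047301 101.95229426  49.85115908] [450.03656365 101.85451847  49.83776561]
85 49 [451.3050439  102.93846342  90.39049826] [452.08679595 103.63074442  90.61496384]
scene 44 216 [444.0422475  101.06460768  50.08607204] [442.30867407  99.29990959  50.35493484]
scene 85 31 [447.47692066 105.0577401   89.98657123] [447.16365364 105.18642023  90.21284817]
```

View pics/v2.png

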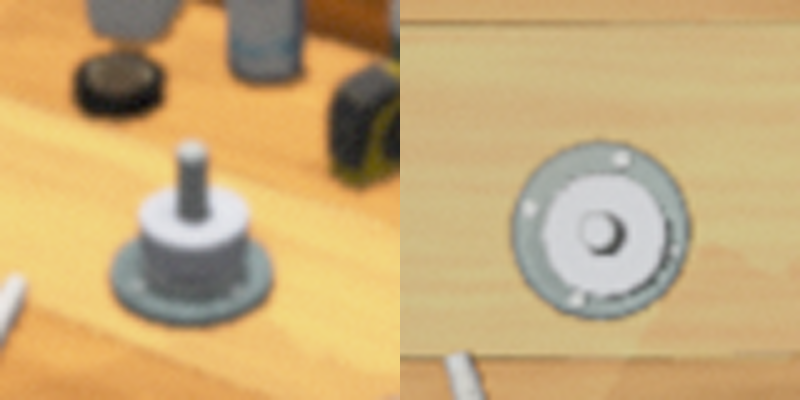

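The right half shows the thick ring seated round the spindle at (600,232), and its top reads 49.9 mm against the 50 mm expected, so it is home. Next is the mid ring.

```bash
python3 -m creep '[[[0,0,0],[0,1.8,30],1],[[0,0,0],[0,0,30],1],[[0,0,0],[0,0,25],1],[[0,0,0],[0,0,15],1],[[0,0,0],[0,0,5],1],[[0,0,0],[0,0,0],0.2],[[0,0,0],[0,0,0],-0.1],[[0,0,0],[0,0,0],-0.4],[[0,0,0],[0,0,0],-0.4],[[0,0,0],[0,0,0],-0.4],[[0,0,0],[0,0,0],-0.4]]' 60
```

```text
clock: 15.42
tool_pos: [442.6, -120.1, 7.8]
eef_rot: [0.707, 0.707, 0.0, 0.001]
wrist_force: [-2.0, 2.1, 12.4]
finger_gap: 0.558
finger_force: 59.5
```

```bash
python3 -m creep '[[[0,0,0],[0,0,-25],-0.4],[[0,0,0],[0,0,-40],-0.4],[[0,0,0],[0,0,-40],-0.4],[[0,0,0],[12,0,-17],-0.4],[[0,0,0],[40,2,0],-0.4],[[0,0,0],[40,2,0],-0.4],[[0,0,0],[40,2,0],-0.4],[[0,0,0],[40,2,0],-0.4],[[0,0,0],[40,2,0],-0.4],[[0,0,0],[12,0,0],-0.4],[[0,0,0],[0,0,0],-0.4],[[0,0,0],[0,0,0],-0.4]]'; python3 - <<'E'
from look import *
a=snap('scene','s3');s=read_state();print(s['tool_pos'],s['wrist_force'])
f=lambda c,u,v,w,h:cv2.resize(c['image'][v-h:v+h,u-w:u+w],(400,400),interpolation=cv2.INTER_CUBIC)
cv2.imwrite('pics/v3.png',cv2.cvtColor(f(a,228,170,40,40),cv2.COLOR_RGB2BGR))
E
```

```text
clock: 16.92
tool_pos: [452.1, 103.1, 128.4]
eef_rot: [0.707, 0.707, -0.0, 0.0]
wrist_force: [-0.2, -1.1, -1.3]
finger_gap: 0.551
finger_force: 62.2
[452.10688191 102.95414012 128.39279483] [-0.37176629  0.32062381 -1.14333909]
```

View pics/v3.png

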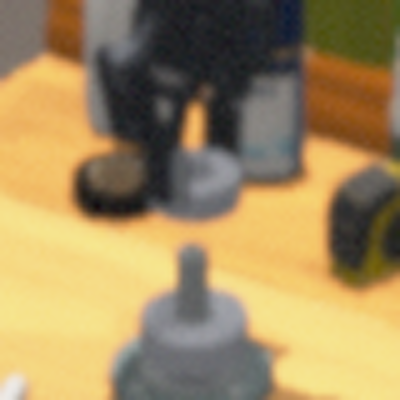

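The mid ring's centre is at column 195 and the spindle at 192.5, so the ring is about 1 mm to the right. I'll shift y by +0.8 and descend.

```bash
python3 -m creep '[[[0,0,0],[0.8,-0.6,12],-0.4],[[0,0,0],[0,0,10],-0.4],[[0,0,0],[0,0,5],-0.4],[[0,0,0],[0,0,1],-0.4],[[0,0,0],[0,0,1],-0.4],[[0,0,0],[0,0,0],-0.4]]';python3 -m creep '[[[0,0,0],[0,0,1],-0.4],[[0,0,0],[0,0,1],-0.4],[[0,0,0],[0,0,0],-0.4]]';python3 -m creep '[[[0,0,0],[0,0,1],-0.4],[[0,0,0],[0,0,1],-0.4],[[0,0,0],[0,0,0],-0.4]]'
```

```text
clock: 17.73
tool_pos: [451.7, 104.8, 99.5]
eef_rot: [0.707, 0.707, 0.0, 0.0]
wrist_force: [-0.2, 0.8, -0.9]
finger_gap: 0.553
finger_force: 62.2
clock: 18.1
tool_pos: [451.5, 104.8, 97.3]
eef_rot: [0.707, 0.707, 0.0, -0.0]
wrist_force: [0.6, 0.6, -2.0]
finger_gap: 0.552
finger_force: 62.2
clock: 18.48
tool_pos: [451.5, 104.8, 95.2]
eef_rot: [0.707, 0.707, -0.0, -0.0]
wrist_force: [0.7, 0.3, -1.8]
finger_gap: 0.548
finger_force: 62.2
```

```bash
python3 -m creep '[[[0,0,0],[0,0,3],-0.4],[[0,0,0],[0,0,4],-0.4],[[0,0,0],[0,0,4],-0.4],[[0,0,0],[0,0,4],-0.4],[[0,0,0],[0,0,0],-0.4]]'; python3 -m creep '[[[0,0,0],[0,0,4],-0.4],[[0,0,0],[0,0,4],-0.4],[[0,0,0],[0,0,4],-0.4],[[0,0,0],[0,0,4],-0.4],[[0,0,0],[0,0,0],-0.4]]'
```

```text
clock: 19.1
tool_pos: [451.2, 104.8, 79.9]
eef_rot: [0.707, 0.707, -0.0, -0.0]
wrist_force: [-0.1, 0.3, -0.4]
finger_gap: 0.552
finger_force: 62.2
clock: 19.73
tool_pos: [451.3, 104.8, 64.0]
eef_rot: [0.707, 0.707, -0.0, -0.0]
wrist_force: [-0.3, 0.1, -1.1]
finger_gap: 0.555
finger_force: 62.2
```

```bash
python3 -m creep '[[[0,0,0],[0,0,2],-0.4],[[0,0,0],[0,0,2],-0.4],[[0,0,0],[0,0,0],-0.4]]'; python3 -m creep '[[[0,0,0],[0,0,1],-0.4],[[0,0,0],[0,0,1],-0.4],[[0,0,0],[0,0,0],-0.4]]'
```

```text
clock: 20.1
tool_pos: [451.4, 104.8, 60.2]
eef_rot: [0.707, 0.707, -0.0, -0.0]
wrist_force: [-0.4, 0.1, -0.5]
finger_gap: 0.551
finger_force: 62.2
clock: 20.48
tool_pos: [451.5, 104.8, 58.3]
eef_rot: [0.707, 0.707, -0.0, -0.0]
wrist_force: [0.1, -0.0, -0.3]
finger_gap: 0.552
finger_force: 62.2
```

```bash
python3 -m creep '[[[0,0,0],[0,0,1],-0.4],[[0,0,0],[0,0,0],-0.4]]'; python3 -m creep '[[[0,0,0],[0,0,0.7],-0.4],[[0,0,0],[0,0,0],-0.4]]'
```

```text
clock: 20.72
tool_pos: [451.7, 104.8, 57.8]
eef_rot: [0.707, 0.707, 0.0, 0.0]
wrist_force: [-1.8, 1.0, 4.7]
finger_gap: 0.55
finger_force: 62.9
clock: 20.98
tool_pos: [451.8, 104.8, 57.6]
eef_rot: [0.707, 0.707, 0.0, 0.0]
wrist_force: [-2.8, -0.4, 13.4]
finger_gap: 0.552
finger_force: 63.7
```

```bash
python3 -m creep '[[[0,0,0],[0,0,0],0.6],[[0,0,0],[0,0,0],0.6],[[0,0,0],[0,0,0],0.6],[[0,0,0],[0,0,-10],0.6],[[0,0,0],[0,0,-30],0.6],[[0,0,0],[0,0,-30],0.6],[[0,0,0],[20,-2,-5],0.6],[[0,0,0],[40,-4,0],0.6],[[0,0,0],[40,-4,0],0.6],[[0,0,0],[40,-4,0],0.6],[[0,0,0],[19,-2,0],0.6],[[0,0,0],[0,0,15],0.6],[[0,0,0],[0,0,0],0.6],[[0,0,0],[0,0,0],0.6]]'; python3 - <<'E'
from look import *
a=snap('scene','s4');b=snap('top','t4');print(read_state()['tool_pos'])
for n,c in(('s',a),('t',b)):
    s=cloud(c).reshape(-1,3);s=s[(abs(s[:,0]-452)<35)&(abs(s[:,1]-104)<35)]
    for lo,hi in((46,56),(64,74),(85,96)):
        q=s[(s[:,2]>lo)&(s[:,2]<hi)];print(n,lo,len(q),np.median(q,0).round(1) if len(q) else '')
E
```

```text
clock: 22.72
tool_pos: [435.4, 262.5, 116.3]
eef_rot: [0.708, 0.707, -0.001, -0.0]
wrist_force: [0.2, 0.8, -0.6]
finger_gap: 0.804
finger_force: 0.0
[435.83058617 262.95603091 116.67375442]
s 46 102 [431.5  91.2  50.3]
s 64 145 [443.   99.8  69.3]
s 85 30 [447.2 103.9  91. ]
t 46 123 [444.7  92.   49.9]
t 64 281 [451.4 102.9  68.8]
t 85 48 [452.1 103.5  91. ]
```

The mid ring is home, with its top at 69 mm. Next is the thin grey ring.

```bash
python3 -m creep '[[[0,0,0],[0.7,-0.5,30],0.6],[[0,0,0],[0,0,30],0.6],[[0,0,0],[0,0,30],0.6],[[0,0,0],[0,0,15],0.6],[[0,0,0],[0,0,6],0.6],[[0,0,0],[0,0,0],0.2],[[0,0,0],[0,0,0],-0.2],[[0,0,0],[0,0,0],-0.5],[[0,0,0],[0,0,0],-0.6],[[0,0,0],[0,0,0],-0.6],[[0,0,0],[0,0,0],-0.6]]' 50
```

```text
clock: 24.2
tool_pos: [435.8, 264.8, 7.0]
eef_rot: [0.707, 0.707, 0.001, 0.0]
wrist_force: [-1.2, 0.1, 5.8]
finger_gap: 0.435
finger_force: 49.5
```

```bash
python3 -m creep '[[[0,0,0],[0,0,-25],-0.6],[[0,0,0],[0,0,-40],-0.6],[[0,0,0],[0,0,-40],-0.6],[[0,0,0],[-20,2,-17],-0.6],[[0,0,0],[-40,4,0],-0.6],[[0,0,0],[-40,4,0],-0.6],[[0,0,0],[-40,4,0],-0.6],[[0,0,0],[-20,2,0],-0.6],[[0,0,0],[0,0,0],-0.6],[[0,0,0],[0,0,0],-0.6]]'; python3 - <<'E'
from look import *
a=snap('scene','s5');s=read_state();print(s['tool_pos'],s['wrist_force'])
f=lambda c,u,v,w,h:cv2.resize(c['image'][v-h:v+h,u-w:u+w],(400,400),interpolation=cv2.INTER_CUBIC)
cv2.imwrite('pics/v5.png',cv2.cvtColor(f(a,228,170,40,40),cv2.COLOR_RGB2BGR))
E
```

```text
clock: 25.45
tool_pos: [451.2, 104.9, 128.0]
eef_rot: [0.707, 0.707, 0.0, 0.0]
wrist_force: [0.5, -1.0, -0.4]
finger_gap: 0.436
finger_force: 50.2
[451.10713598 105.1655123  127.95363388] [-0.86631891 -0.67422573 -1.02000613]
```

View pics/v5.png

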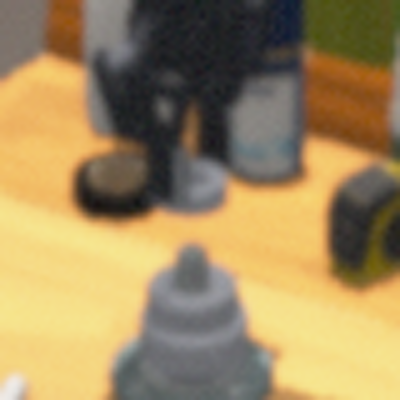

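The thin ring is at about column 190 and the spindle at 192.5, so I shift y by −1 and descend.

```bash
python3 -m creep '[[[0,0,0],[-1,0.3,12],-0.6],[[0,0,0],[0,0,10],-0.6],[[0,0,0],[0,0,5],-0.6],[[0,0,0],[0,0,1],-0.6],[[0,0,0],[0,0,1],-0.6],[[0,0,0],[0,0,0],-0.6]]';python3 -m creep '[[[0,0,0],[0,0,1],-0.6],[[0,0,0],[0,0,1],-0.6],[[0,0,0],[0,0,0],-0.6]]';python3 -m creep '[[[0,0,0],[0,0,1],-0.6],[[0,0,0],[0,0,1],-0.6],[[0,0,0],[0,0,0],-0.6]]'
```

```text
clock: 26.25
tool_pos: [451.5, 103.5, 98.7]
eef_rot: [0.707, 0.707, 0.0, 0.0]
wrist_force: [-0.8, 0.5, -1.4]
finger_gap: 0.43
finger_force: 50.2
clock: 26.62
tool_pos: [451.3, 103.5, 96.6]
eef_rot: [0.707, 0.707, -0.0, -0.0]
wrist_force: [0.9, 0.1, -0.9]
finger_gap: 0.427
finger_force: 50.2
clock: 27.0
tool_pos: [451.3, 103.5, 94.5]
eef_rot: [0.707, 0.707, -0.0, -0.0]
wrist_force: [0.4, 0.7, -0.4]
finger_gap: 0.431
finger_force: 50.2
```

Threaded, with the underside at 87.5 mm. Home should come at TCP z of about 76.

```bash
python3 -m creep '[[[0,0,0],[0,0,3],-0.6],[[0,0,0],[0,0,4],-0.6],[[0,0,0],[0,0,4],-0.6],[[0,0,0],[0,0,3],-0.6],[[0,0,0],[0,0,0],-0.6]]'; python3 -m creep '[[[0,0,0],[0,0,1.5],-0.6],[[0,0,0],[0,0,1],-0.6],[[0,0,0],[0,0,0],-0.6]]'
```

```text
clock: 27.62
tool_pos: [451.1, 103.5, 80.3]
eef_rot: [0.707, 0.707, -0.0, -0.0]
wrist_force: [0.4, -0.1, -0.9]
finger_gap: 0.432
finger_force: 50.2
clock: 28.0
tool_pos: [451.3, 103.5, 78.1]
eef_rot: [0.707, 0.707, 0.0, -0.0]
wrist_force: [0.1, 1.0, -0.5]
finger_gap: 0.43
finger_force: 50.2
```

```bash
python3 -m creep '[[[0,0,0],[0,0,1],-0.6],[[0,0,0],[0,0,0.7],-0.6],[[0,0,0],[0,0,0],-0.6]]'; python3 -m creep '[[[0,0,0],[0,0,0.7],-0.6],[[0,0,0],[0,0,0],-0.6]]'; python3 -m creep '[[[0,0,0],[0,0,0.6],-0.6],[[0,0,0],[0,0,0],-0.6]]'
```

```text
clock: 28.38
tool_pos: [451.3, 103.5, 76.4]
eef_rot: [0.707, 0.707, -0.0, -0.0]
wrist_force: [0.3, -0.2, -0.5]
finger_gap: 0.432
finger_force: 50.2
clock: 28.62
tool_pos: [451.5, 103.5, 75.9]
eef_rot: [0.707, 0.707, 0.0, 0.0]
wrist_force: [-0.4, 0.2, 3.1]
finger_gap: 0.43
finger_force: 50.5
clock: 28.88
tool_pos: [451.7, 103.5, 75.8]
eef_rot: [0.707, 0.707, 0.0, 0.0]
wrist_force: [-1.6, 0.2, 9.0]
finger_gap: 0.431
finger_force: 51.3
```

Home. I'll release, retreat and check.

```bash
python3 -m creep '[[[0,0,0],[0,0,0],0.4],[[0,0,0],[0,0,0],0.4],[[0,0,0],[0,0,0],0.4],[[0,0,0],[0,0,-10],0.4],[[0,0,0],[0,0,-30],0.4],[[0,0,0],[0,0,-40],0.4],[[0,0,0],[-30,0,-20],0.4],[[0,0,0],[-50,0,0],0.4],[[0,0,0],[-50,0,0],0.4],[[0,0,0],[-50,0,0],0.4],[[0,0,0],[0,0,0],0.4],[[0,0,0],[0,0,0],0.4]]'; python3 - <<'E'
from look import *
a=snap('scene','s6');b=snap('top','t6')
for n,c in(('s',a),('t',b)):
    s=cloud(c).reshape(-1,3);s=s[(abs(s[:,0]-452)<35)&(abs(s[:,1]-104)<35)]
    for lo,hi in((46,56),(64,74),(78,87),(87.5,96)):
        q=s[(s[:,2]>lo)&(s[:,2]<hi)];print(n,lo,len(q),np.median(q,0).round(1) if len(q) else '')
f=lambda c,u,v,w,h:cv2.resize(c['image'][v-h:v+h,u-w:u+w],(400,400),interpolation=cv2.INTER_CUBIC)
cv2.imwrite('pics/v6.png',cv2.cvtColor(np.hstack([f(a,228,190,40,40),f(b,224,215,40,40)]),cv2.COLOR_RGB2BGR))
E
```

```text
clock: 30.38
tool_pos: [451.0, -76.2, 175.4]
eef_rot: [0.708, 0.707, 0.0, -0.0]
wrist_force: [-0.0, -0.9, -0.3]
finger_gap: 0.696
finger_force: 0.0
s 46 101 [431.4  90.9  50.4]
s 64 86 [434.7  94.4  69.1]
s 78 95 [442.6  99.8  83.3]
s 87.5 25 [447.5 105.5  91.2]
t 46 123 [444.8  92.1  50. ]
t 64 110 [448.8 104.   68.6]
t 78 173 [452.5 101.9  83. ]
t 87.5 45 [452.1 103.6  91.2]
```

View pics/v6.png

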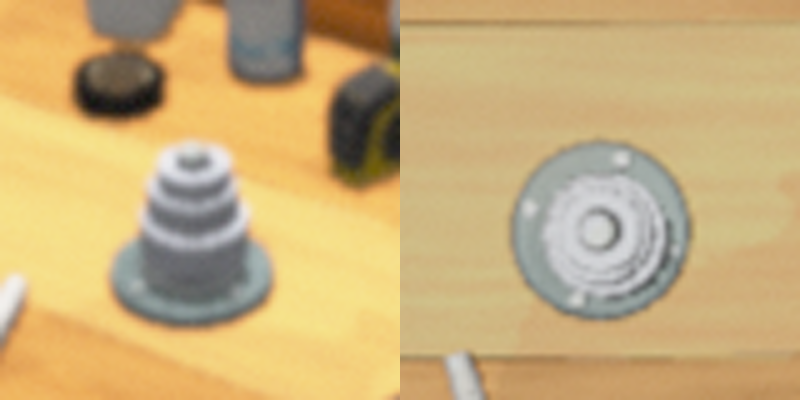

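The picture shows all three rings stacked on the spindle at (600,230) in the right half, with tops at 50, 69 and 83 mm as required. The gripper is well clear.

```bash
python3 -c "from rig import *; print(close_job())"
```

```text
the job is handed in; nothing more can be done
None
```

The job is handed in: all three rings are stacked on the spindle, thick, mid, thin from the bottom, with tops measured at 50, 69 and 83 mm, pressed home with no more than about 17 N at the wrist; the simulator returned no verdict.

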